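Lock the hold-down bar with its quarter-turn key

TASK

Lock the steel hold-down bar of the gluing jig: take the T-headed key out of its wooden rest, pass its head through the slot in the bar, press it down against the spring inside nearly to its stop, turn it a quarter turn either way so that its wing lies squarely across the slot, and let the spring lift it into its groove; then let go. How deep the catch sits cannot be seen and changes from day to day, so find it by feel and never force the key against the jig, down, up or sideways, with more than 40 N in all. Leave the thread spool and the tape roll where they are.

Things in the scene. Friction and masses are not known exactly. Their poses are not given: they have to be found in the camera images.
- jig: Gluing jig, fixed: plywood base, a book block and press board, over them a steel hold-down bar 60 mm wide, top 80 mm above the bench. Origin on the bench straight below the slot's centre, z up. The bar runs along the jig's y, 270 mm to +y; its -y end sits on a grey 72 mm square housing and has the slot in it. The jig's x lies across the slot.
- slot (a point): Centre of the slot's mouth, level with the bar's top. The slot is 30 mm long (along the jig's y) and 11 mm wide (along its x) and goes straight down, through bar and catch, to the catch's underside 24 to 48 mm below the bar's top: the catch is set differently each time, unmeasured and unseen.
- housing (a point): Middle of the housing, 33 mm above the bench, below the slot. In it, 1 mm under the catch, a spring plate: yields from 5 N, 1 N more per mm, hard stop at 10 mm (15 N). The head can turn only with the plate pressed 7 to 10 mm. Across the catch's underside (along the jig's x) runs a groove 4 mm deep, 10 mm wide; the head, turned 90 degrees and let rise, is held in it by the spring.
- key: The steel key, about 150 g, 110 mm tall; origin at the centre of its foot, z up the stem. Head 26 (x) x 8 (y) x 8 mm high at the foot, 8 mm round stem, collar of 36 mm diameter 62 to 65 mm up, flat wing 36 (x) x 12 (y) x 40 mm high, 70 to 110 mm up. At the start it stands in the wooden rest, collar on the rest's top, foot 4 mm above the bench.
- key_grip (a point): Centre of the key's wing, the place to grip it, 90 mm above its foot; axes as the key: x along wing and head (parallel to each other), y through the wing's thickness, z up. Locked, this point is 118 to 142 mm above the bench, depending on the catch; with the key pressed to the bottom it is 7 mm lower.
- key_rest: Fixed light wooden block 56 x 56 x 66 mm with a round hole of 32 mm in its top; origin at the centre of its underside. The key must be lifted 65 mm to be clear of it.
- spool: Loose thread spool standing on the bench, 33 mm diameter, 42 mm high; origin at the centre of its underside. Bystander.
- tape: Loose linen tape roll lying flat, 66 mm diameter, 20 mm high; origin at the centre of its underside. Bystander.
There are look-alikes about, which are no part of the job. Of the things that look like the key, the middle-sized one is meant.

How it is judged:
On the way:
1. the key's head has entered the slot, wing along the slot (z of key_grip in the frame of jig below 0.16 m and horizontal distance between key_grip and slot below 0.008 m and angle between the x axis of key_grip and the y axis of jig, either way round below 0.2 rad), for 0.05 s.
At the end, for the whole second after the job is handed in: The key's head is in the groove under the catch: wing across the slot within 0.11 rad, wing centre 115 to 146 mm above the bench and within 12 mm of the slot's centre, key upright within 0.14 rad, at rest and released (z of key_grip in the frame of jig between 0.115 and 0.146 m and angle between the x axis of key_grip and the x axis of jig, either way round below 0.11 rad and angle between key_grip's own z axis and vertical below 0.14 rad and horizontal distance between key_grip and slot below 0.012 m and linear speed of key below 0.02 m/s); the robot touches nothing.
It fails at once if the key is forced against the jig: all their contacts together above 40 N (contact force between key and jig above 40 N).
It fails at once if the spool or the tape roll is moved more than 3 cm (distance of any of spool, tape from where it was at the start of the episode above 0.03 m).
It also fails if it takes over 51 s, if anything falls off the work surface, if the arm or the gripper's body presses on something with over 40 N, if the wrist force passes 120 N, or if a joint passes its speed limit or range.

ROBOT

A 6-joint arm with a two-finger parallel gripper is mounted at the origin on the work surface; the furniture and walls round the work are solid. World frame = base frame: x ahead of the robot, y to its left, z up, the work surface at z = 0. Lengths are in m, angles in rad, forces in N, time in s.
With the tool pointing down it reaches from about 0.35 to 0.725 m from the base axis. Payload 4.3 kg.
Tool frame: the origin (TCP) lies on the centre line of the jaws, within the pads' length; the fingertips stand 8 mm ahead of it and the grasp point (between the pads) lies 11 mm behind it; z points along the fingers, y is the line along which they close (so a half turn about z gives the same grasp; the last joint's range is limited). The gripper opens to 85 mm and grips with 20 to 120 N. Pads are 22 mm wide; open, the fingers measure 114 mm over their backs; the gripper's body (76 mm by 85 mm) begins 54 mm behind the grasp point. The pads swing forward as they close: fully open they stand 13 mm farther back than shut.
Start: joints at [-1.302, 0.377, 0.081, 1.274, 0, 1.46], TCP at [0.213, -0.534, 0.21] pointing down, gripper open.
Joint ranges: [-2.72, 2.72], [-0.84, 1.66], [-1.02, 1.22], [-1.77, 2.12], [-1.37, 1.28], [-3.14, 3.14]. Speed limits (rad/s): [2.57, 2.57, 3.14, 3.14, 3.14, 3.14].

INTERFACE

Orientations are given as a unit quaternion [x, y, z, w].
In Python, from rig import status, eyes, ticket gives the robot as it stands. The module is installed in compiled form; this text tells all that it offers.
- The arm moves only by the shell command python3 -m crank 'ROWS' [FORCE]. ROWS is a JSON object of lists of equal length, an entry for each row: "hand": the gripper's target within -1 to 1 (fully open at 1, half-way at 0, shut at -1); "dp": the shift along the tool's x, y, z in mm, a list of three; "twist": the turn, a rotation vector about the tool's x, y, z in degrees, a list of three. A call has 1 to 10 rows; each row is the pose to reach, as a shift and turn from the pose commanded when the call began, along the tool's axes at that moment; what a row does not reach only later rows make up. A row lasts 1/10 s, in which the tool goes at most 50 mm and 8.59 degrees, less where a joint would pass 70% of its speed; a pose out of reach is approached as far as the arm can. A call with a gripper value outside its range is refused whole. The fingers move at their own pace and stop on an object; FORCE is the grip in N (left out, the last holds). Time passes only in rows, so rows that repeat a pose let the fingers close. It gives the time, the measured TCP pose, the force, the opening and the grip force at its end, in the units of the state.
- status.sense(): the state, without advancing time (a new reading comes with each control period).
- eyes.snapshot(name): name is "scene" or "side" or "wrist"; returns the picture (420x560x3 uint8, red, green, blue); there is no depth.
- eyes.camera_params(name): a dict with "fx", "fy", "cx", "cy" (pixels), "rvec" (rotation vector, rad) and "tvec" (3), from world to camera coordinates, as OpenCV has them; the wrist camera has in their place "hand_eye" (4x4, takes a point from camera to tool coordinates, whose origin is the TCP and whose axes are the flange's). Camera axes: x right, y down, z forward; pixel columns grow to the right and rows downward; lengths in m; the calibration is good to about 2 mm. A picture is of the moment at which its call begins: read the wrist's pose just before it. camera_params takes no time and is no camera call.
- ticket.job_done(): hands the job in; it is judged then, once.
The state is a dict: "time_s": time; "qpos": joint angles; "dq": joint speeds; "effort": joint torques, N m; "tool_pos": TCP position; "tcp_rot": TCP orientation; "ft_force": force on the tool from outside, world axes, zero at the start; "ft_torque": the same for the moment, N m; "opening": finger opening in m; "gripper_force": force on a finger pad.
Only numpy, scipy, OpenCV 4.12 (cv2) and the standard library are available. Lean on these libraries where they do the work, as an engineer would, in place of code of your own. Each camera call takes 0.05 s, during which the arm holds its last target. There are 200 camera calls.

## Working session

There is one attempt and no reset: what is moved stays moved. The work goes in short steps, Python scripts to look and compute and a shell command to move; the robot and the scene stay as the last step left them, time stands still between calls to the robot, and variables do not carry over. Pictures are saved under pics/ and viewed, at most 13 in all, crops included, and the job is handed in when it is done.

```bash
mkdir -p pics; python3 - <<'E'
from rig import status, eyes
import cv2
s=status.sense();print({k:s[k] for k in("time_s","tool_pos","tcp_rot","opening","ft_force")})
for n in("scene","side","wrist"):
    cv2.imwrite(f"pics/{n}0.png",eyes.snapshot(n)[...,::-1]);print(n,eyes.camera_params(n))
E
```

```text
{'time_s': 0.0, 'tool_pos': array([ 0.21246335, -0.53357347,  0.20876448]), 'tcp_rot': array([ 9.82120115e-01,  1.88252685e-01, -5.68577436e-05, -1.00156765e-03]), 'opening': 0.0854734703880627, 'ft_force': array([ 0.67877382, -0.05096284,  0.02052033])}
scene {'fx': 441.89390799572465, 'fy': 441.89390799572465, 'cx': 281.2717312634687, 'cy': 212.28113222483097, 'rvec': array([ 0.82949374, -2.5685612 ,  1.05994952]), 'tvec': array([0.23111353, 0.32021259, 0.75366163])}
side {'fx': 423.6964374544667, 'fy': 423.6964374544667, 'cx': 274.8658238959821, 'cy': 213.0836038082407, 'rvec': array([ 0.46796414, -2.4025511 ,  1.65171779]), 'tvec': array([0.33478528, 0.21275204, 0.61305889])}
wrist {'fx': 313.5357303588748, 'fy': 313.5357303588748, 'cx': 281.70453409677265, 'cy': 209.6714864726796, 'hand_eye': array([[ 6.39192878e-04, -9.63219066e-01, -2.68716620e-01,
         6.83938912e-02],
       [ 9.99999698e-01,  7.34365079e-04, -2.53656660e-04,
         7.92371087e-04],
       [ 4.41663033e-04, -2.68716377e-01,  9.63219245e-01,
        -1.63221616e-01],
       [ 0.00000000e+00,  0.00000000e+00,  0.00000000e+00,
         1.00000000e+00]])}
```

View pics/scene0.png

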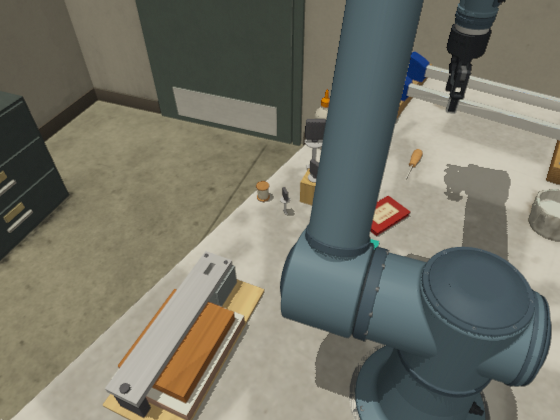

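View pics/side0.png

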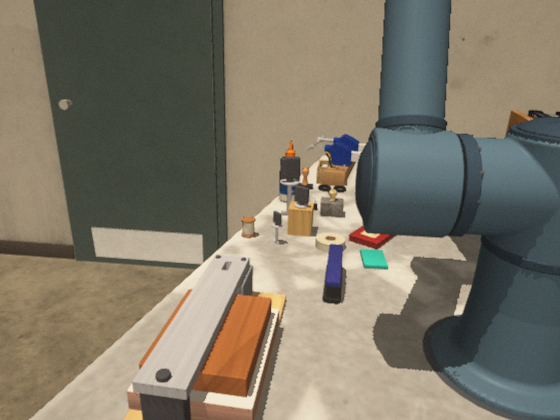

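The scene shows the jig lower left, with its slot near (209,268) in scene. The key in its rest is at about (302,195) in side and partly hidden in scene at (313,175). The spool is at (248,227) and the tape at (330,242) in side.

```bash
python3 - <<'E'
import cv2,numpy as np
a=cv2.imread("pics/scene0.png");b=cv2.imread("pics/side0.png")
f=lambda im,x,y,w,h:cv2.resize(im[y:y+h,x:x+w],(400,300),interpolation=cv2.INTER_CUBIC)
cv2.imwrite("pics/crop1.png",np.vstack([np.hstack([f(a,250,110,100,75+0),f(a,180,240,80,60)]),np.hstack([f(b,250,150,120,90),f(b,190,240,80,60)])]))
E
cat > h.py <<'E'
import numpy as np,cv2
from rig import status,eyes
from scipy.spatial.transform import Rotation as R
def cam(n,st=None):
    p=eyes.camera_params(n);K=np.array([[p["fx"],0,p["cx"]],[0,p["fy"],p["cy"]],[0,0,1]])
    if n=="wrist":
        T=np.eye(4);T[:3,:3]=R.from_quat(st["tcp_rot"]).as_matrix();T[:3,3]=st["tool_pos"]
        T=T@p["hand_eye"];return K,T[:3,:3],T[:3,3]
    M=R.from_rotvec(p["rvec"]).as_matrix();return K,M.T,-M.T@p["tvec"]
def ray(c,uv):
    K,M,o=c;d=M@np.linalg.solve(K,[*uv,1.]);return o,d/np.linalg.norm(d)
def onz(c,uv,z):
    o,d=ray(c,uv);return o+d*(z-o[2])/d[2]
def tri(c1,u1,c2,u2):
    (o,d),(p,e)=ray(c1,u1),ray(c2,u2)
    t=np.linalg.lstsq(np.stack([d,-e],1),p-o,rcond=None)[0]
    a,b=o+d*t[0],p+e*t[1];return (a+b)/2,np.linalg.norm(a-b)
E
```

```text
(no output)
```

View pics/crop1.png

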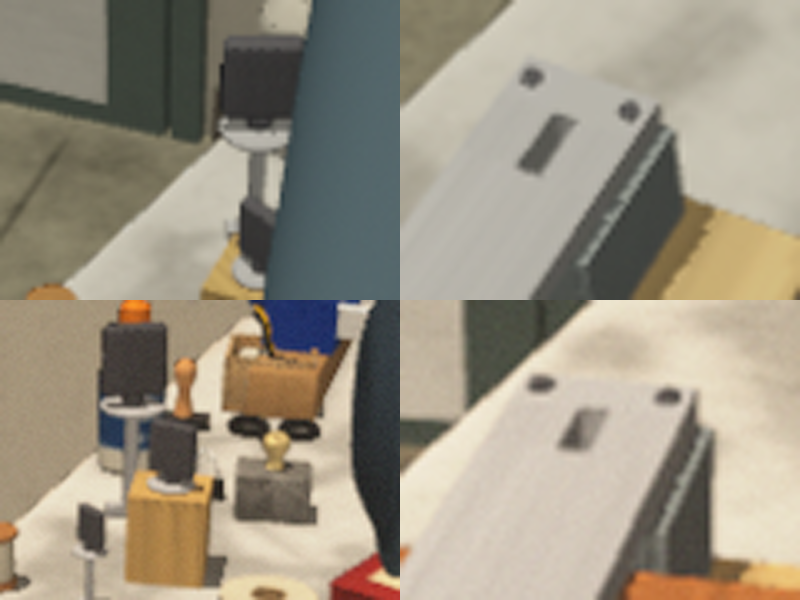

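Slot centre is about (209.6,269) in scene and (226.8,266) in side. The middle key's wing centre is about (302,195.6) in side, and the arm partly hides it in scene. Next I'll triangulate and plan the wrist look.

```bash
python3 - <<'E'
from h import *
np.set_printoptions(precision=4,suppress=True)
a,b=cam("scene"),cam("side")
print("slot",tri(a,(209.6,269),b,(226.8,266)),onz(a,(209.6,269),.08),onz(b,(226.8,266),.08))
p,q=onz(a,(212.6,263.6),.08),onz(a,(206.4,274),.08);print("slot ends",p,q,np.degrees(np.arctan2(*(q-p)[1::-1])))
k=lambda x,y:(250+x/3.333,150+(y-300)/3.333)
print("key",onz(b,k(173,452),.094))
print("wing top L,R",onz(b,k(150,413),.114),onz(b,k(196,424),.114))
print("wing bot L,R",onz(b,k(152,474),.074),onz(b,k(194,482),.074))
# bar long edges direction from scene: corner & screws
f=lambda x,y:(180+(x-400)/5,240+y/5)
print("screws",onz(a,f(532,77),.08),onz(a,f(628,110),.08))
print("spool",onz(b,(248,235),.0),"tape",onz(b,(330,244),.01))
s=status.sense();M=R.from_quat(s["tcp_rot"]).as_matrix();print(M)
K,Mw,o=cam("wrist",s);print("wristcam",o,Mw[:,2])
E
```

```text
slot (array([0.4296, 0.0381, 0.0791]), np.float64(0.0018541601101777808)) [0.428  0.0386 0.08  ] [0.43   0.0391 0.08  ]
slot ends [0.4322 0.0253 0.08  ] [0.4248 0.0511 0.08  ] 106.03612002333544
key [ 0.4149 -0.3134  0.094 ]
wing top L,R [ 0.4391 -0.3323  0.114 ] [ 0.4016 -0.3216  0.114 ]
wing bot L,R [ 0.4308 -0.3172  0.074 ] [ 0.3986 -0.3139  0.074 ]
screws [0.4562 0.0172 0.08  ] [0.4142 0.0075 0.08  ]
spool [ 0.5233 -0.2487  0.    ] tape [ 0.3277 -0.2585  0.01  ]
[[ 0.9291  0.3698 -0.0004]
 [ 0.3698 -0.9291  0.0015]
 [ 0.0001 -0.0015 -1.    ]]
wristcam [ 0.2764 -0.5094  0.3722] [-0.2502 -0.0977 -0.9633]
```

View pics/wrist0.png

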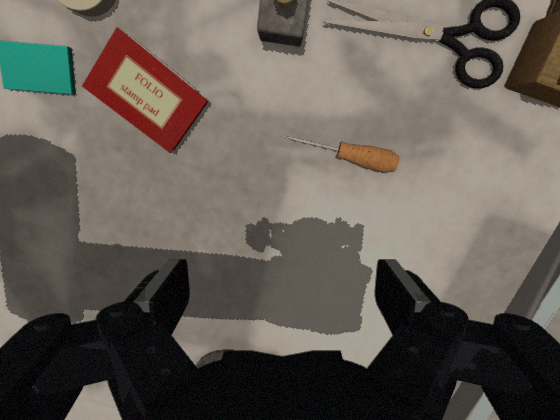

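The wrist view shows the bench below the start pose: stamp pad, screwdriver, scissors, and no key. The slot measures (0.429,0.0385,0.079), matching the 0.08 height. Key is about (0.415,-0.313) with its wing near -12°. I'll go above the key, twisted 34°, for a near look.

```bash
python3 -m crank '{"hand":[1,1,1,1,1,1,1,1,1,1],"dp":[[0,0,-40],[30,-14,-60],[70,-34,-60],[110,-53,-60],[150,-72,-60],[190,-91,-60],[230,-111,-60],[270,-130,-60],[270,-130,-60],[270,-130,-60]],"twist":[[0,0,0],[0,0,5],[0,0,10],[0,0,15],[0,0,20],[0,0,25],[0,0,30],[0,0,34],[0,0,34],[0,0,34]]}' 40
python3 - <<'E'
from h import *
s=status.sense();print(s["time_s"],s["tool_pos"],s["tcp_rot"],s["qpos"],np.abs(s["dq"]).max())
im=eyes.snapshot("wrist");cv2.imwrite("pics/w1.png",im[...,::-1])
np.savez("w1.npz",p=s["tool_pos"],q=s["tcp_rot"])
E
```

```text
time_s: 1.15
tool_pos: [0.4158, -0.3129, 0.2695]
tcp_rot: [0.994, -0.106, -0.0, 0.0]
ft_force: [-0.5, 0.2, 1.1]
opening: 0.0855
gripper_force: 0.0
1.15 [ 0.41577409 -0.31285427  0.26946629] [ 9.94405084e-01 -1.05633308e-01 -3.55433460e-04  7.86037870e-05] [-7.66669533e-01  2.56572078e-01  6.55537962e-02  1.38024277e+00
 -5.60427238e-04  2.58658477e+00] 0.04393946992748524
```

View pics/w1.png

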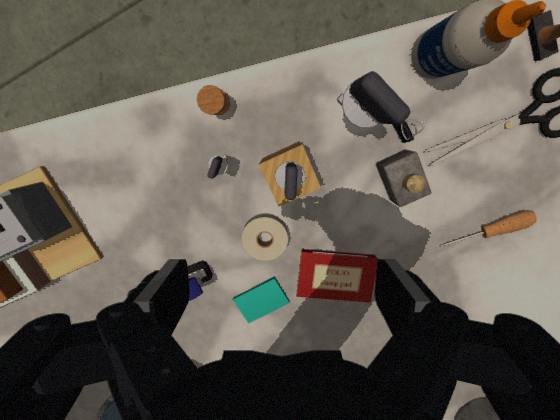

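The near look shows the key's dark wing at (291,180), standing almost along the image's vertical. The light collar sits on the rest (centre ~(290,172)), the small key is at (217,167), the large one at (380,100), the spool at (210,100) and the tape at (265,238). Next I'll measure the wing, the jig housing's slot if visible, and the large key's height.

```bash
python3 - <<'E'
from h import *
np.set_printoptions(precision=4,suppress=True)
d=np.load("w1.npz");c=cam("wrist",{"tool_pos":d["p"],"tcp_rot":d["q"]});b=cam("side")
im=cv2.imread("pics/w1.png")
m=np.zeros(im.shape[:2],np.uint8);m[150:206,270:312]=(im[150:206,270:312].max(2)<70)
n,l,st,ce=cv2.connectedComponentsWithStats(m);i=1+st[1:,4].argmax();print(st[i],ce[i])
ys,xs=np.where(l==i);r=cv2.minAreaRect(np.stack([xs,ys],1).astype(np.float32));print(r)
box=cv2.boxPoints(r);print("box on z=.11",[onz(c,p,.11)[:2] for p in box])
print("centre tri",tri(c,ce[i],b,(301.9,195.6)),onz(c,ce[i],.1),onz(c,ce[i],.094))
e=sorted([(box[j]+box[(j+1)%4])/2 for j in range(4)],key=lambda p:p[1])
P,Q=onz(c,e[0],.11),onz(c,e[3],.11);print("ends",P,Q,np.linalg.norm(P-Q),"yaw",np.degrees(np.arctan2(*(P-Q)[1::-1])))
# rest top corners by eye
for p in [(260,160),(309,143),(322,184),(280,205)]:print("rest",onz(c,p,.066)[:2])
print("big key top", tri(c,(370,85),b,(250+133/3.333,150+24/3.333)))
cr=im[130:220,240:360];cv2.imwrite("pics/c2.png",cv2.resize(cr,None,fx=6,fy=6,interpolation=2))
E
```

```text
[285 162  13  38 383] [290.859  181.3185]
((290.8876647949219, 180.5215301513672), (11.704174041748047, 37.109439849853516), 3.1798300743103027)
box on z=.11 [array([ 0.406 , -0.3137]), array([ 0.4437, -0.3238]), array([ 0.4406, -0.3354]), array([ 0.4027, -0.3256])]
centre tri (array([ 0.4186, -0.3244,  0.09  ]), np.float64(0.0007620516715138899)) [ 0.4209 -0.3244  0.1   ] [ 0.4197 -0.3243  0.094 ]
ends [ 0.4421 -0.3296  0.11  ] [ 0.4043 -0.3196  0.11  ] 0.03911152892305362 yaw -14.781074952603442
rest [ 0.4466 -0.294 ]
rest [ 0.4537 -0.3534]
rest [ 0.4036 -0.3596]
rest [ 0.3888 -0.3054]
big key top (array([ 0.4886, -0.4077,  0.1566]), np.float64(0.016570591091239015))
```

View pics/c2.png

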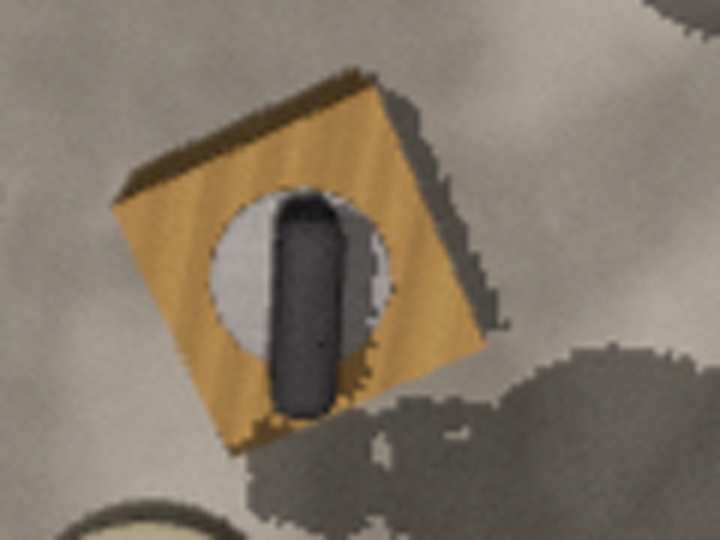

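The crop confirms the key stands upright in the rest: wing top centre is at crop (306,320), i.e. (291,183), and the collar centre at crop (300,278). The triangulated wing height of 0.090 agrees with 0.094.

```bash
cat >> h.py <<'E'
def move(xyz,yaw,s):
    "dp (mm) and twist z (deg) from the measured pose to TCP xyz, tool down, yaw of tool x; also levelling"
    M=R.from_quat(s["tcp_rot"]);y=np.radians(yaw)
    T=R.from_matrix(np.array([[np.cos(y),np.sin(y),0],[np.sin(y),-np.cos(y),0],[0,0,-1]]))
    return np.round(M.inv().apply(np.array(xyz)-s["tool_pos"])*1e3,1),np.round(np.degrees((M.inv()*T).as_rotvec()),2)
E
python3 - <<'E'
from h import *
np.set_printoptions(precision=4,suppress=True)
d=np.load("w1.npz");c=cam("wrist",{"tool_pos":d["p"],"tcp_rot":d["q"]})
f=lambda x,y:(240+x/6,130+y/6)
t=onz(c,f(306,320),.114);k=onz(c,f(301,275),.069);print("top",t,"collar",k)
P,Q=onz(c,f(310,225),.114),onz(c,f(303,405),.114);print("yaw",np.degrees(np.arctan2(*(P-Q)[1::-1])),np.linalg.norm(P-Q))
g=(t+k)/2
print(g,move([g[0],g[1],.083],-14.6,status.sense()))
E
```

```text
top [ 0.4214 -0.3243  0.114 ] collar [ 0.4216 -0.3246  0.069 ]
yaw -13.82560296915504 0.0313596468121568
[ 0.4215 -0.3244  0.0915] (array([  8.5,   9.1, 186.5]), array([0.02, 0.04, 2.36]))
```

```bash
python3 -m crank '{"hand":[0,0,0,0,0,0,0,0,0,0],"dp":[[4,4,40],[8,9,80],[8,9,110],[8,9,130],[8,9,145],[8,9,155],[8,9,165],[8,9,175],[8,9,186],[8,9,186]],"twist":[[0,0,1],[0,0,2],[0,0,2],[0,0,2],[0,0,2],[0,0,2],[0,0,2],[0,0,2],[0,0,2],[0,0,2]]}' 40
python3 -m crank '{"hand":[-0.3,-0.6,-1,-1,-1,-1,-1,-1],"dp":[[0,0,0],[0,0,0],[0,0,0],[0,0,0],[0,0,0],[0,0,0],[0,0,0],[0,0,0]],"twist":[[0,0,0],[0,0,0],[0,0,0],[0,0,0],[0,0,0],[0,0,0],[0,0,0],[0,0,0]]}' 40
python3 -c "
from h import *
s=status.sense();print(s['tool_pos'],s['tcp_rot'],s['ft_force'],s['ft_torque'])
cv2.imwrite('pics/w2.png',eyes.snapshot('wrist')[...,::-1])"
```

```text
time_s: 2.2
tool_pos: [0.4205, -0.3234, 0.0823]
tcp_rot: [0.992, -0.124, -0.001, -0.001]
ft_force: [0.3, -0.3, -0.2]
opening: 0.0427
gripper_force: 0.0
time_s: 3.0
tool_pos: [0.4219, -0.3243, 0.0844]
tcp_rot: [0.992, -0.124, 0.001, 0.0]
ft_force: [-0.7, 1.6, 5.3]
opening: 0.0105
gripper_force: 42.0
[ 0.4218818  -0.32430137  0.08439435] [ 9.92238057e-01 -1.24350969e-01  6.50892789e-04  2.24943690e-04] [-0.7479904   1.60525986  5.26348111] [ 0.39258249 -0.01291066 -0.04487297]
```

```bash
python3 -m crank '{"hand":[-1,-1,-1,-1,-1,-1,-1,-1,-1],"dp":[[0,0,-5],[0,0,-15],[0,0,-30],[0,0,-50],[0,0,-70],[0,0,-90],[0,0,-110],[0,0,-116],[0,0,-116]],"twist":[[0,0,0],[0,0,0],[0,0,0],[0,0,0],[0,0,0],[0,0,0],[0,0,0],[0,0,0],[0,0,0]]}' 60
python3 - <<'E'
from h import *
s=status.sense();print(s["ft_force"],s["qpos"])
im=np.hstack([eyes.snapshot(n) for n in("side","wrist")])
cv2.imwrite("pics/w3.png",cv2.resize(im,(800,300))[...,::-1])
print(move([.4293,.0385,.2],103,s), move([.4293,-.13,.2],43,s))
E
```

```text
time_s: 3.95
tool_pos: [0.4218, -0.3248, 0.2006]
tcp_rot: [0.992, -0.124, 0.001, 0.001]
ft_force: [-0.5, 0.1, -2.1]
opening: 0.0097
gripper_force: 61.5
[-0.49769954  0.11224263 -2.08252851] [-7.75174419e-01  2.90713128e-01 -6.56264413e-02  1.21226783e+00
 -2.61377721e-04  2.61603608e+00]
(array([ -82.5, -353.9,    0. ]), array([ 1.500e-01,  1.000e-02, -1.173e+02])) (array([ -40.9, -190.6,    0.3]), array([ 1.20e-01, -5.00e-02, -5.73e+01]))
```

View pics/w3.png

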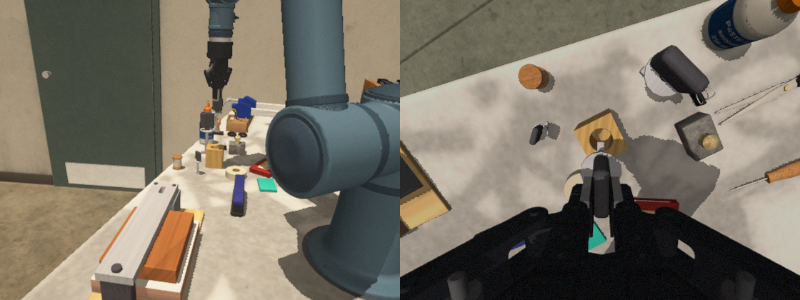

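The side view shows the key hanging from the gripper clear of its rest, and the wrist view shows the empty rest hole. I'll carry it to a spot 60 mm short of the slot for a near look.

```bash
python3 -m crank '{"hand":[-1,-1,-1,-1,-1,-1,-1,-1,-1,-1],"dp":[[-2,-10,0],[-6,-30,0],[-10,-55,0],[-15,-80,0],[-20,-105,0],[-25,-130,0],[-29,-155,0],[-33,-180,0],[-37,-200,0],[-38,-210,0]],"twist":[[0,0,-4],[0,0,-12],[0,0,-20],[0,0,-28],[0,0,-36],[0,0,-44],[0,0,-52],[0,0,-60],[0,0,-68],[0,0,-72]]}' 60
python3 - <<'E'
from h import *
s=status.sense();print(s["qpos"])
print(move([.4428,-.02,.2],103,s))
E
```

```text
time_s: 5.05
tool_pos: [0.4351, -0.1092, 0.1983]
tcp_rot: [0.874, 0.485, -0.001, -0.001]
ft_force: [-0.5, -1.0, -2.0]
opening: 0.0101
gripper_force: 61.4
[-3.87679748e-01  1.29791376e-01 -2.76376191e-01  1.16789709e+00
  3.43703277e-04  1.74109878e+00]
(array([ 79.7, -40.6,  -1.6]), array([ -0.18,  -0.06, -44.97]))
```

```bash
python3 -m crank '{"hand":[-1,-1,-1,-1,-1,-1,-1,-1,-1],"dp":[[10,-5,0],[22,-11,0],[36,-18,0],[50,-25,0],[65,-33,0],[75,-38,0],[80,-41,0],[80,-41,0],[80,-41,0]],"twist":[[0,0,-5],[0,0,-13],[0,0,-21],[0,0,-29],[0,0,-37],[0,0,-42],[0,0,-45],[0,0,-45],[0,0,-45]]}' 60
python3 - <<'E'
from h import *
s=status.sense();np.savez("w4.npz",p=s["tool_pos"],q=s["tcp_rot"])
im=eyes.snapshot("wrist");cv2.imwrite("pics/w4.png",im[...,::-1])
E
```

```text
time_s: 5.95
tool_pos: [0.4437, -0.0217, 0.1988]
tcp_rot: [0.625, 0.781, -0.001, -0.001]
ft_force: [-0.5, 0.1, -1.0]
opening: 0.01
gripper_force: 61.4
```

View pics/w4.png

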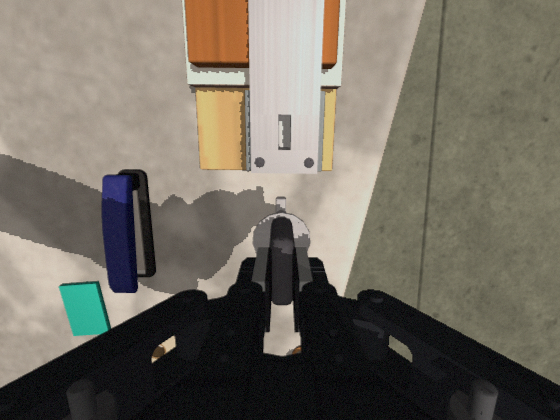

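The wrist view shows the slot's mouth at about (285,132). The bar's screws are at (259,162) and (309,162), and the key's head tip is at (280,200) just beyond the collar. I'll refine with masks.

```bash
python3 - <<'E'
from h import *
np.set_printoptions(precision=4,suppress=True)
im=cv2.imread("pics/w4.png")
cv2.imwrite("pics/c4.png",np.hstack([cv2.resize(im[100:180,245:325],(400,400),interpolation=2),cv2.resize(im[190:250,245:305],(400,400),interpolation=2)]))
E
```

```text
(no output)
```

View pics/c4.png

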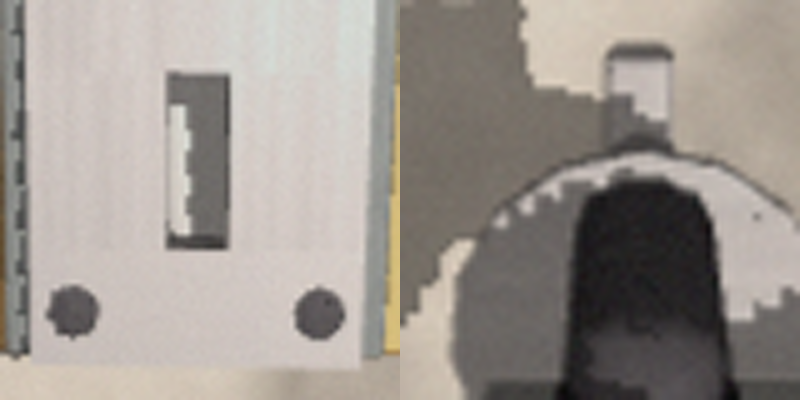

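Crop gives slot mouth edges u 278.2–290.8 and v 114.4–149.8, and the head's upper end edge centre at (280.9,198.7), left and right edges crop x 604 and 674.

```bash
python3 - <<'E'
from h import *
np.set_printoptions(precision=4,suppress=True)
d=np.load("w4.npz");s={"tool_pos":d["p"],"tcp_rot":d["q"]};c=cam("wrist",s)
L=[onz(c,p,.08) for p in((278.2,132.1),(290.8,132.1),(284.5,114.4),(284.5,149.8))]
print("w,l",np.linalg.norm(L[0]-L[1]),np.linalg.norm(L[2]-L[3]));slot=(L[2]+L[3])/2
S=[onz(c,(245+x/5,100+y/5),.08) for x,y in((73,312),(319,313))]
yaw=np.degrees(np.arctan2(*(S[0]-S[1])[1::-1]))
y2=np.degrees(np.arctan2(*(L[2]-L[3])[1::-1]))
print("slot",slot,"screwdist",np.linalg.norm(S[0]-S[1]),"x yaw",yaw,"slot yaw",y2)
a=cam("scene");print(onz(a,(209.6,269),.08))
M=R.from_quat(d["q"]);print("tool yaw",np.degrees(np.arctan2(*M.as_matrix()[1::-1,0])))
zf=d["p"][2]+.011-.09
h=onz(c,(280.85,198.7),zf+.008);print("head end in tool mm",M.inv().apply(h-d["p"])*1e3)
print("head w",np.linalg.norm(onz(c,(245+204/6.667,200),zf+.008)-onz(c,(245+274/6.667,200),zf+.008)))
print("slot in tool mm",M.inv().apply(slot-d["p"])*1e3)
E
```

```text
w,l 0.011006815127882742 0.03003854938742111
slot [0.4335 0.0364 0.08  ] screwdist 0.04409434551972894 x yaw -167.53435476848492 slot yaw 102.82571648090261
[0.428  0.0386 0.08  ]
tool yaw 102.65195203050934
head end in tool mm [10.8367 -0.1791 71.0038]
head w 0.0080736782598844
slot in tool mm [ 58.8828   2.9122 118.8068]
```

Slot size (11.0 × 30.0 mm) and head width (8.07 mm) match the text. I'll move over the slot, lower to about 8 mm above the bar and check again.

```bash
python3 -m crank '{"hand":[-1,-1,-1,-1,-1,-1,-1,-1],"dp":[[15,1,0],[35,2,0],[52,3,0],[61,3,5],[61,3,15],[61,3,24],[61,3,28],[61,3,28]],"twist":[[0,0,0],[0,0,0],[0,0,0],[0,0,0],[0,0,0],[0,0,0],[0,0,0],[0,0,0]]}' 60
python3 - <<'E'
from h import *
s=status.sense();np.savez("w5.npz",p=s["tool_pos"],q=s["tcp_rot"]);print(s["ft_force"])
im=eyes.snapshot("wrist");cv2.imwrite("pics/w5.png",im[...,::-1])
cv2.imwrite("pics/c5.png",cv2.resize(im[170:250,230:330],(800,640-40),interpolation=2)[...,::-1])
E
```

```text
time_s: 6.8
tool_pos: [0.4332, 0.0379, 0.1705]
tcp_rot: [0.625, 0.781, -0.001, -0.001]
ft_force: [-0.3, -0.3, -0.8]
opening: 0.01
gripper_force: 61.4
[-0.32840215 -0.31657065 -0.83067818]
```

View pics/c5.png

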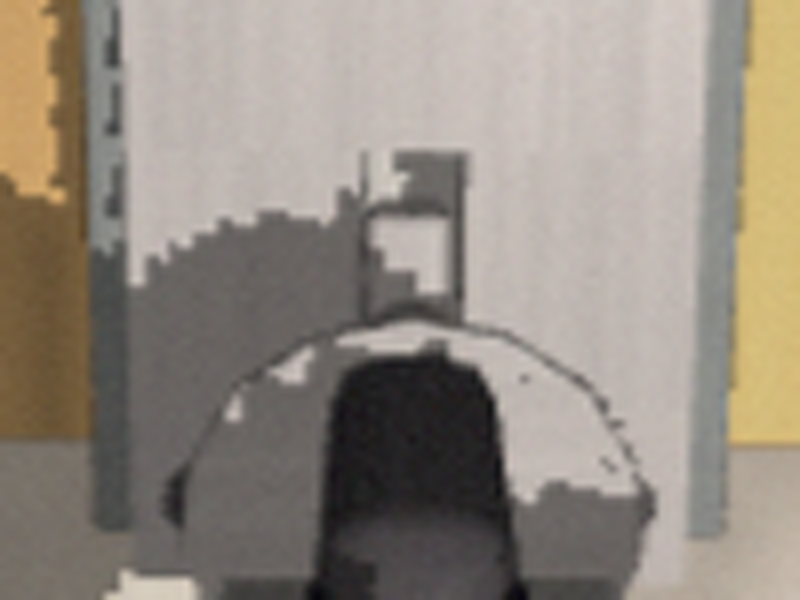

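The crop shows the head inside the slot's outline: head x 367–450 with its end at y 212, slot x 362–467 with its end at y 152.

```bash
python3 - <<'E'
from h import *
np.set_printoptions(precision=2,suppress=True)
d=np.load("w5.npz");s={"tool_pos":d["p"],"tcp_rot":d["q"]};c=cam("wrist",s);M=R.from_quat(d["q"])
t=lambda x,y,z:M.inv().apply(onz(c,(230+x/8,170+y/7.5),z)-d["p"])*1e3
zf=d["p"][2]-.0804
print("slot end/left/right",t(414,152,.08),t(362,200,.08),t(467,200,.08));print("head end/left/right",t(409,212,zf+.008),t(367,240,zf+.008),t(450,240,zf+.008))
E
```

```text
slot end/left/right [13.29  0.52 90.5 ] [ 7.86 -4.87 90.51] [ 7.87  6.03 90.49]
head end/left/right [10.84  0.03 72.4 ] [ 7.87 -4.04 72.41] [ 7.87  4.   72.39]
```

```bash
python3 -m crank '{"hand":[-1,-1,-1,-1,-1,-1,-1,-1],"dp":[[0.4,0.5,0],[0.4,0.5,2],[0.4,0.5,5],[0.4,0.5,8],[0.4,0.5,10],[0.4,0.5,12],[0.4,0.5,14],[0.4,0.5,14]],"twist":[[0,0,0],[0,0,0],[0,0,0],[0,0,0],[0,0,0],[0,0,0],[0,0,0],[0,0,0]]}' 60
```

```text
time_s: 7.65
tool_pos: [0.4341, 0.039, 0.1574]
tcp_rot: [0.625, 0.781, -0.0, -0.0]
ft_force: [1.5, 0.1, -2.3]
opening: 0.0096
gripper_force: 61.4
```

```bash
python3 -m crank '{"hand":[-1,-1,-1,-1,-1,-1,-1,-1],"dp":[[0,0,2],[0,0,5],[0,0,8],[0,0,11],[0,0,14],[0,0,17],[0,0,19],[0,0,19]],"twist":[[0,0,0],[0,0,0],[0,0,0],[0,0,0],[0,0,0],[0,0,0],[0,0,0],[0,0,0]]}' 60
python3 -m crank '{"hand":[-1,-1,-1],"dp":[[0,0,2],[0,0,4],[0,0,4]],"twist":[[0,0,0],[0,0,0],[0,0,0]]}' 60
```

```text
time_s: 8.45
tool_pos: [0.4341, 0.039, 0.1383]
tcp_rot: [0.625, 0.781, -0.0, -0.0]
ft_force: [-0.0, 0.1, -1.6]
opening: 0.0096
gripper_force: 61.4
time_s: 8.75
tool_pos: [0.4342, 0.0389, 0.1344]
tcp_rot: [0.625, 0.781, -0.0, -0.0]
ft_force: [-0.2, -0.3, -1.5]
opening: 0.0103
gripper_force: 61.4
```

```bash
python3 -m crank '{"hand":[-1,-1,-1],"dp":[[0,0,2],[0,0,4],[0,0,4]],"twist":[[0,0,0],[0,0,0],[0,0,0]]}' 60
```

```text
time_s: 9.05
tool_pos: [0.4342, 0.0389, 0.1304]
tcp_rot: [0.625, 0.781, -0.0, -0.0]
ft_force: [0.6, 1.0, -1.0]
opening: 0.0098
gripper_force: 61.4
```

```bash
python3 -m crank '{"hand":[-1,-1,-1],"dp":[[0,0,2],[0,0,4],[0,0,4]],"twist":[[0,0,0],[0,0,0],[0,0,0]]}' 60
```

```text
time_s: 9.35
tool_pos: [0.4341, 0.039, 0.1264]
tcp_rot: [0.625, 0.781, -0.0, -0.0]
ft_force: [0.0, -0.4, -1.6]
opening: 0.01
gripper_force: 61.4
```

```bash
python3 -m crank '{"hand":[-1,-1,-1],"dp":[[0,0,2],[0,0,4],[0,0,4]],"twist":[[0,0,0],[0,0,0],[0,0,0]]}' 60
```

```text
time_s: 9.65
tool_pos: [0.4348, 0.0389, 0.1232]
tcp_rot: [0.625, 0.781, 0.0, 0.001]
ft_force: [-1.2, 0.8, 4.8]
opening: 0.0095
gripper_force: 62.1
```

Contact: net ~6.4 N at TCP z 0.1232, so the plate is reached near z 0.1246. I'll press on gradually.

```bash
python3 -m crank '{"hand":[-1,-1,-1,-1],"dp":[[0,0,1],[0,0,2],[0,0,3],[0,0,3]],"twist":[[0,0,0],[0,0,0],[0,0,0],[0,0,0]]}' 60
```

```text
time_s: 10.05
tool_pos: [0.435, 0.0388, 0.1208]
tcp_rot: [0.625, 0.781, 0.0, 0.001]
ft_force: [-3.1, -0.0, 8.6]
opening: 0.0093
gripper_force: 62.7
```

```bash
python3 -m crank '{"hand":[-1,-1,-1,-1],"dp":[[0,0,1],[0,0,2],[0,0,3],[0,0,3]],"twist":[[0,0,0],[0,0,0],[0,0,0],[0,0,0]]}' 60
```

```text
time_s: 10.45
tool_pos: [0.4352, 0.0388, 0.1183]
tcp_rot: [0.625, 0.781, 0.001, 0.001]
ft_force: [-3.9, -0.1, 13.0]
opening: 0.0094
gripper_force: 63.2
```

```bash
python3 -m crank '{"hand":[-1,-1,-1,-1],"dp":[[0,-0.5,0.5],[0,-1,1],[0,-1,1.5],[0,-1,1.5]],"twist":[[0,0,0],[0,0,0],[0,0,0],[0,0,0]]}' 60
```

```text
time_s: 10.85
tool_pos: [0.435, 0.0387, 0.1172]
tcp_rot: [0.625, 0.781, 0.001, 0.002]
ft_force: [-3.0, -0.3, 13.2]
opening: 0.0097
gripper_force: 63.3
```

```bash
python3 -m crank '{"hand":[-1,-1,-1,-1],"dp":[[0,-0.5,0.5],[0,-1,1],[0,-1,1.5],[0,-1,1.5]],"twist":[[0,0,0],[0,0,0],[0,0,0],[0,0,0]]}' 60
```

```text
time_s: 11.25
tool_pos: [0.4347, 0.0386, 0.1159]
tcp_rot: [0.624, 0.781, 0.002, 0.002]
ft_force: [-1.2, 0.4, 11.6]
opening: 0.0098
gripper_force: 63.3
```

```bash
python3 - <<'E'
from h import *
np.set_printoptions(precision=2,suppress=True)
d=np.load("w5.npz");s={"tool_pos":d["p"],"tcp_rot":d["q"]};c=cam("wrist",s);M=R.from_quat(d["q"])
t=lambda x,y,z:M.inv().apply(onz(c,(230+x/8,170+y/7.5),z)-d["p"])*1e3
zf=d["p"][2]-.0804
print("collar front, left, right",t(415,320,zf+.065),t(165,500,zf+.065),t(657,500,zf+.065))
print("wing far top/bottom",t(410,360,zf+.11))
s=status.sense();print(s["qpos"],s["ft_torque"])
E
```

```text
collar front, left, right [15.76  0.54 15.4 ] [  0.6  -18.39  15.44] [ 0.64 18.88 15.36]
wing far top/bottom [ 26.3    0.21 -29.59]
[-0.06  0.15 -0.47  0.94  0.    1.29] [0.11 0.44 0.  ]
```

Collar and head both put the key's axis ~2 mm behind the tool axis in x. I'll turn in 30° steps while shifting so that the pivot is the key's own axis, and watch the forces.

```bash
python3 -m crank '{"hand":[-1,-1,-1,-1,-1,-1],"dp":[[0,-0.1,0],[0,-0.3,0],[-0.1,-0.5,0],[-0.2,-0.7,0],[-0.2,-0.8,0],[-0.2,-0.8,0]],"twist":[[0,0,-4],[0,0,-11],[0,0,-18],[0,0,-25],[0,0,-30],[0,0,-30]]}' 60
```

```text
time_s: 11.85
tool_pos: [0.434, 0.0377, 0.1158]
tcp_rot: [0.401, 0.916, 0.001, 0.003]
ft_force: [-1.0, -0.4, 11.6]
opening: 0.0101
gripper_force: 63.2
```

```bash
python3 -m crank '{"hand":[-1,-1,-1,-1,-1,-1],"dp":[[0,-0.1,0],[0,-0.3,0],[-0.1,-0.5,0],[-0.2,-0.7,0],[-0.2,-0.8,0],[-0.2,-0.8,0]],"twist":[[0,0,-4],[0,0,-11],[0,0,-18],[0,0,-25],[0,0,-30],[0,0,-30]]}' 60
python3 -c "
from rig import status;s=status.sense();print(s['ft_torque'],s['qpos'])"
```

```text
time_s: 12.45
tool_pos: [0.4335, 0.0369, 0.1158]
tcp_rot: [0.15, 0.989, -0.0, 0.003]
ft_force: [-1.3, -1.0, 11.7]
opening: 0.0098
gripper_force: 63.2
[-0.25908632  0.44930316  0.03720304] [-0.06031898  0.15034713 -0.47558292  0.93992653 -0.00113617  0.24035741]
```

Yaw is 162.7°. Last 30° to 192.6°, squarely across.

```bash
python3 -m crank '{"hand":[-1,-1,-1,-1,-1,-1,-1],"dp":[[0,-0.1,0],[0,-0.3,0],[-0.1,-0.5,0],[-0.2,-0.7,0],[-0.2,-0.8,0],[-0.2,-0.8,0],[-0.2,-0.8,0]],"twist":[[0,0,-4],[0,0,-11],[0,0,-18],[0,0,-25],[0,0,-30],[0,0,-30],[0,0,-30]]}' 60
python3 -c "
from rig import status;s=status.sense();print(s['ft_torque'],s['tcp_rot'])"
```

```text
time_s: 13.15
tool_pos: [0.4332, 0.0358, 0.1157]
tcp_rot: [-0.111, 0.994, -0.001, 0.002]
ft_force: [-2.8, -1.3, 12.4]
opening: 0.0099
gripper_force: 63.2
[-0.4496823   0.57246582  0.01256843] [-0.11055753  0.9938667  -0.00128501  0.00208737]
```

```bash
python3 -m crank '{"hand":[-1,-1,-1,-1],"dp":[[0,0,-1],[0,0,-2],[0,0,-3],[0,0,-3]],"twist":[[0,0,0],[0,0,0],[0,0,0],[0,0,0]]}' 60
```

```text
time_s: 13.55
tool_pos: [0.433, 0.0359, 0.1184]
tcp_rot: [-0.111, 0.994, -0.001, 0.002]
ft_force: [-1.4, -0.9, 10.5]
opening: 0.01
gripper_force: 62.9
```

```bash
python3 -m crank '{"hand":[-1,-1,-1,-1],"dp":[[0,0,-1],[0,0,-1.5],[0,0,-2],[0,0,-2]],"twist":[[0,0,0],[0,0,0],[0,0,0],[0,0,0]]}' 60
```

```text
time_s: 13.95
tool_pos: [0.4329, 0.036, 0.1201]
tcp_rot: [-0.111, 0.994, -0.001, 0.002]
ft_force: [-1.0, -1.5, 7.3]
opening: 0.0102
gripper_force: 62.6
```

The key has risen past the un-grooved limit (0.1176) with the spring force falling, so the head is in the groove. A last small rise, then I'll open gently.

```bash
python3 -m crank '{"hand":[-1,-1,-1,-1],"dp":[[0,0,-0.5],[0,0,-1],[0,0,-1.5],[0,0,-1.5]],"twist":[[0,0,0],[0,0,0],[0,0,0],[0,0,0]]}' 60
```

```text
time_s: 14.35
tool_pos: [0.432, 0.0363, 0.1205]
tcp_rot: [-0.111, 0.994, -0.001, 0.001]
ft_force: [0.6, -0.3, 2.9]
opening: 0.0098
gripper_force: 62.0
```

```bash
python3 -m crank '{"hand":[-0.6,-0.5,-0.4,-0.3,-0.2,0,0,0],"dp":[[0,0,0],[0,0,0],[0,0,0],[0,0,0],[0,0,0],[0,0,0],[0,0,0],[0,0,0]],"twist":[[0,0,0],[0,0,0],[0,0,0],[0,0,0],[0,0,0],[0,0,0],[0,0,0],[0,0,0]]}' 20
python3 -m crank '{"hand":[0,0,0,0,0,0,0,0],"dp":[[0,0,-5],[0,0,-15],[0,0,-30],[0,0,-50],[0,0,-80],[0,0,-110],[0,0,-120],[0,0,-120]],"twist":[[0,0,0],[0,0,0],[0,0,0],[0,0,0],[0,0,0],[0,0,0],[0,0,0],[0,0,0]]}' 20
python3 - <<'E'
from h import *
s=status.sense();np.savez("w6.npz",p=s["tool_pos"],q=s["tcp_rot"]);print(s["ft_force"],s["tool_pos"])
w=eyes.snapshot("wrist");d=eyes.snapshot("side")
cv2.imwrite("pics/w6.png",w[...,::-1]);cv2.imwrite("pics/s6.png",d[...,::-1])
cv2.imwrite("pics/c6.png",np.hstack([cv2.resize(w[90:270,190:370],(400,400)),cv2.resize(d[200:320,170:290],(400,400))])[...,::-1])
E
```

```text
time_s: 15.15
tool_pos: [0.4312, 0.0366, 0.1202]
tcp_rot: [-0.111, 0.994, -0.0, 0.0]
ft_force: [-0.2, -0.2, 1.1]
opening: 0.043
gripper_force: 0.0
time_s: 15.95
tool_pos: [0.4327, 0.0365, 0.2422]
tcp_rot: [-0.111, 0.994, -0.0, 0.002]
ft_force: [0.5, 1.1, -1.4]
opening: 0.0429
gripper_force: 0.0
[ 0.52849289  1.11730146 -1.42233485] [0.43268347 0.03653143 0.24217041]
```

View pics/c6.png

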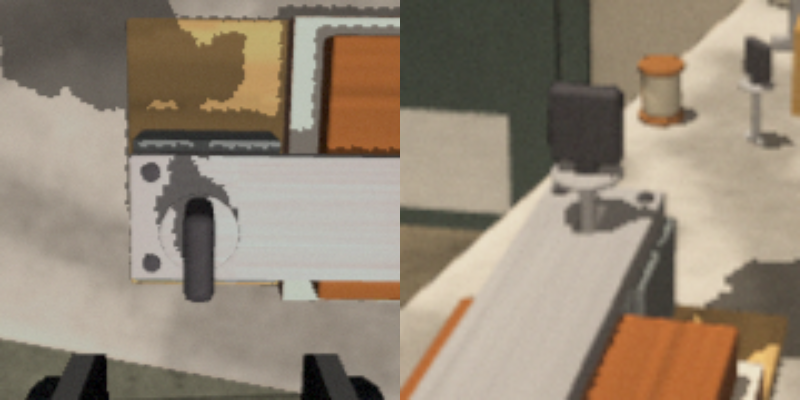

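The wrist crop shows the wing squarely across the bar: wing x≈199, screws both at x≈151. The side crop shows the key upright in the slot, the gripper clear and the spool in place.

```bash
python3 -c "
from rig import ticket;print(ticket.job_done())"
```

```text
the job is handed in; nothing more can be done
None
```

The key is locked across the slot in its groove and released, and I handed the job in at about 16 s. The highest wrist-force reading was about 14 N, and the spool and tape were left untouched; no verdict was shown.

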